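Plug in the relay and clip its cover home

ROBOT

A 7-joint arm with a two-finger parallel gripper is mounted at the origin on the work surface. World frame = base frame: x ahead of the robot, y to its left, z up, the work surface at z = 0. Lengths are in m, angles in rad, forces in N, time in s.
With the tool pointing down it reaches from about 0.4 to 0.85 m from the base axis. Payload 4.5 kg.
Tool frame: the origin (TCP) lies on the centre line of the jaws, within the pads' length; the fingertips stand 8 mm ahead of it and the grasp point (between the pads) lies 11 mm behind it; z points along the fingers, x is the direction in which the jaws open and shut, and the axes are right-handed (so a half turn about z gives the same grasp; the last joint's range is limited). The gripper opens to 88 mm and grips with 3 to 60 N. Pads are 18 mm wide; open, the fingers measure 123 mm over their backs; the gripper's body (75 mm by 187 mm) begins 45 mm behind the grasp point.
Start: joints at [1.144, 0.689, -0.195, 1.565, 0.157, 0.902, -0.215], TCP at [0.278, -0.56, 0.247] pointing down, gripper open.
Joint ranges: [-3.01, 3.01], [-0.46, 2.08], [-1.47, 1.51], [0.13, 2.56], [-1, 4.14], [0.04, 2.09], [-2.66, 2.66]. Speed limits (rad/s): [2.57, 2.57, 3.14, 3.14, 3.14, 3.14, 3.14].

INTERFACE

Orientations are given as a unit quaternion [x, y, z, w].
In Python, from plant import r gives the robot as it stands.
- The arm moves only by the shell command python3 -m pendant 'ROWS' [FORCE]. ROWS is JSON, a list of rows, each a list of 3 entries, a list of its own where there are three numbers: the turn, a rotation vector about the tool's x, y, z in rad, then the shift along the tool's x, y, z in m, then the opening, from 0 (shut) to 1 (fully open). In form: [[[wx, wy, wz], [tx, ty, tz], claw], ...]. A call has 1 to 10 rows; each row is the pose to reach, as a shift and turn from the pose commanded when the call began, along the tool's axes at that moment; what a row does not reach only later rows make up. A row lasts 1/10 s, in which the tool goes at most 50 mm and 8.59 degrees, less where a joint would pass 70% of its speed; a pose out of reach is approached as far as the arm can. A call with a gripper value outside its range is refused whole. The fingers move at their own pace and stop on an object; FORCE is the grip in N (left out, the last holds). Time passes only in rows, so rows that repeat a pose let the fingers close. It gives the time, the measured TCP pose, the force and the opening at its end, in the units of the state.
- r.get_state(): the state, without advancing time (a new reading comes with each control period).
- r.snapshot(name): name is "side" or "top"; returns a dict with "image" (384x512x3 uint8, red, green, blue), "mtx" (3x3 intrinsics, pixels), "dist" ([k1, k2, p1, p2, k3] as OpenCV has them; the pictures are not rectified), "R" (3x3) and "t" (3): a world point X has camera coordinates R X + t. Camera axes: x right, y down, z forward; pixel columns grow to the right and rows downward; lengths in m; the calibration is good to about 2 mm. A picture is of the moment at which its call begins. There is no depth.
- r.finish_job(): hands the job in, once; it reports no verdict.
The state is a dict: "clock": time; "q": joint angles; "qd": joint speeds; "joint_torque": joint torques, N m; "tool_pos": TCP position; "eef_rot": TCP orientation; "contact_force": force on the tool from outside, world axes, zero at the start; "moment": the same for the moment, N m; "opening": opening from 0.0 (shut) to 1.0 (fully open).
Only numpy, scipy, OpenCV 4.12 (cv2) and the standard library are available. Lean on these libraries where they do the work, as an engineer would, in place of code of your own. Each camera call takes 0.05 s, during which the arm holds its last target. There are 200 camera calls.

TASK

Put the slim relay upright into the socket of the relay base, let go of it, then put the smaller, taller cover over it and press the cover straight down until it snaps and sits fully home on the base plate. Finish while still pushing the cover down firmly with the fingers, about 10 N; do not let go of it. Leave the spare parts, the screwdriver and the jars where they are.

Things in the scene. Friction and masses are not known exactly. Their poses are not given: they have to be found in the camera images.
- base: Grey relay base fixed to the bench: a plate 106 x 70 x 8 mm (x, y, z) with a plinth 65 (x) x 37 (y) mm rising from it to 28 mm above the bench, upper long edges bevelled 1.5 mm. A socket is sunk in the middle of the plinth's top and a spring catch sticks out of each x end. Origin: centre of the underside, on the bench, below the socket; z up.
- plate: The base's plate, 106 x 70 x 8 mm, on which the cover comes to rest and is pressed; its top is 8 mm above the bench. Same origin and axes as the base.
- socket (a point): Centre of the mouth of the socket in the plinth's top, 28 mm above the bench. The socket is 30 (x) x 22 (y) mm along the base's axes and 10 mm deep: its floor is 18 mm above the bench.
- catch (a point): Middle of the spring catch at the base's +x end (its twin is opposite, at -x): a round steel nose 27 mm wide, 9 mm thick, 21.5 mm above the bench, sticking out 5 mm from the plinth. It slides inward when pushed and springs back out.
- relay: Slim black relay, a block 26 (x) x 18 (y) x 40 (z) mm standing on the bench, 30 to 60 g. It goes into the socket with its long side (x) along the base's long side, either way round; seated, its underside is 18 mm and its top 58 mm above the bench. Origin: centre of its underside; z up.
- cover: White box-shaped cover, open underneath, 82 (x) x 46 (y) x 56 (z) mm, walls and roof 3 mm, 70 to 140 g, standing opening down; gripped across its 46 mm width (y). Inner width 40 mm in y. It goes over the plinth with its x along the base's x, either way round. Fully home its underside rests rigidly on the plate, 8 mm above the bench. Origin: centre of its underside; z up.
- cover_rib (a point): Middle of the round rib inside the cover's +x end wall (twin at -x), 5.5 mm above the lower edge; 68 mm free between the ribs. The ribs meet the catches with the cover's underside about 23 mm above the bench (it rests there by its own weight); pressing then takes about 10 to 22 N until the ribs pass at about 16 mm, where the resistance suddenly drops.
- spare_cover: A larger, lower white cover, 112 x 62 x 40 mm, that does not belong to this base. Origin: centre of its underside.
- spare_relay: A bigger black relay, 38 x 30 x 34 mm, that does not fit the socket. Origin: centre of its underside.
- screwdriver: A screwdriver lying crosswise at the far edge of the work area, a bystander.
- jar: A small closed jar, 44 mm across and 50 mm tall, a bystander. Origin: centre of its underside.
- jar2: Another small closed jar, 44 mm across and 50 mm tall, a bystander. Origin: centre of its underside.
Mind the look-alikes: they are no part of the job. What is shaped like the cover but brown or turquoise is not meant.

How it is judged:
On the way, in this order (a step that is already met when the one before it is completed fails the run):
1. the relay stands upright in the socket, on its floor, and is let go (horizontal distance between relay and base below 0.005 m and z of relay in the frame of base between 0.015 and 0.0205 m and angle between relay's own z axis and vertical below 0.15 rad and contact force between the fingers and relay below 0.1 N), for 0.2 s.
2. the cover has snapped past the catches and is fully home over the relay (z of cover in the frame of base below 0.0105 m and horizontal distance between cover and base below 0.005 m and angle between cover's own z axis and vertical below 0.06 rad and angle between the x axis of cover and the x axis of base, either way round below 0.12 rad), for 0.2 s.
At the end, for the whole second after the job is handed in: The relay is upright in the socket (within 5 mm of its centre, on its floor), the cover is snapped home (underside less than 2.5 mm above the plate, within 5 mm of centred, level), and the fingers are still on the cover and press it onto the plate with more than 6 N (all of step 2 and horizontal distance between relay and base below 0.005 m and z of relay in the frame of base between 0.015 and 0.0205 m and angle between relay's own z axis and vertical below 0.15 rad and contact force between the fingers and cover above 3 N and contact force between cover and plate above 6 N); the arm keeps its last pose, push and grip.
It fails at once if the larger cover is moved more than 30 mm (distance of spare_cover from where it was at the start of the episode above 0.03 m).
It fails at once if the bigger relay is moved more than 30 mm (distance of spare_relay from where it was at the start of the episode above 0.03 m).
It fails at once if the screwdriver is moved more than 30 mm (distance of screwdriver from where it was at the start of the episode above 0.03 m).
It fails at once if a jar is moved more than 30 mm (distance of jar from where it was at the start of the episode above 0.03 m).
It fails at once if a jar is moved more than 30 mm (distance of jar2 from where it was at the start of the episode above 0.03 m).
It also fails if it takes over 67 s, if anything falls off the work surface, if the arm or the gripper's body presses on something with over 40 N, if the wrist force passes 120 N, or if a joint passes its speed limit or range.

## Working session

There is one attempt and no reset: what is moved stays moved. The work goes in short steps, Python scripts to look and compute and a shell command to move; the robot and the scene stay as the last step left them, time stands still between calls to the robot, and variables do not carry over. Pictures are saved under pics/ and viewed, about 8 in all and at most 12, crops included, and the job is handed in when it is done.

```bash
ls; mkdir -p pics; python3 - <<'E'
from plant import r
import cv2,pickle
for n in("top","side"):
    s=r.snapshot(n);pickle.dump(s,open(f'pics/{n}0.pkl','wb'))
    cv2.imwrite(f'pics/{n}0.png',cv2.resize(s['image'][:,:,::-1],(800,600)))
    print(n,s['mtx'],s['dist'],s['R'],s['t'])
print(r.get_state())
E
```

```text
pics
top [[372.08504219   0.         253.1245896 ]
 [  0.         372.08504219 187.9248694 ]
 [  0.           0.           1.        ]] [-0.08169305  0.          0.          0.          0.        ] [[ 0.00402647 -0.99997579 -0.00567491]
 [-0.98190746 -0.0028792  -0.18933951]
 [ 0.18931858  0.0063346  -0.98189528]] [0.05193658 0.58197242 0.83273972]
side [[495.09658661   0.         254.81928226]
 [  0.         495.09658661 189.77492163]
 [  0.           0.           1.        ]] [-0.04588346  0.          0.          0.          0.        ] [[-0.88528859 -0.46494013  0.0097361 ]
 [-0.31622479  0.5865064  -0.7456622 ]
 [ 0.340978   -0.66320504 -0.66625302]] [0.54851847 0.22155453 1.05509851]
{'clock': 0.1, 'q': array([ 1.14382986,  0.68991175, -0.19452383,  1.56622851,  0.15728541,
        0.90252175, -0.21513267]), 'qd': array([-0.00048987, -0.00169927, -0.00094642, -0.00382381, -0.00014176,
        0.00167361, -0.00075102]), 'joint_torque': array([-3.05133144e-03, -5.28506792e+01, -1.27111696e+00, -1.53839046e+01,
       -5.24611725e-02,  2.05822762e-03,  2.91222943e-05]), 'tool_pos': array([ 0.27761361, -0.55933607,  0.24598614]), 'eef_rot': array([ 8.49901779e-01, -5.26940472e-01, -7.41376764e-04, -3.94656765e-04]), 'contact_force': array([-0.09427014, -0.45895528, -0.74297104]), 'moment': array([ 0.01935796, -0.0305275 ,  0.0053503 ]), 'opening': 1.0020091201207098}
```

View pics/top0.png

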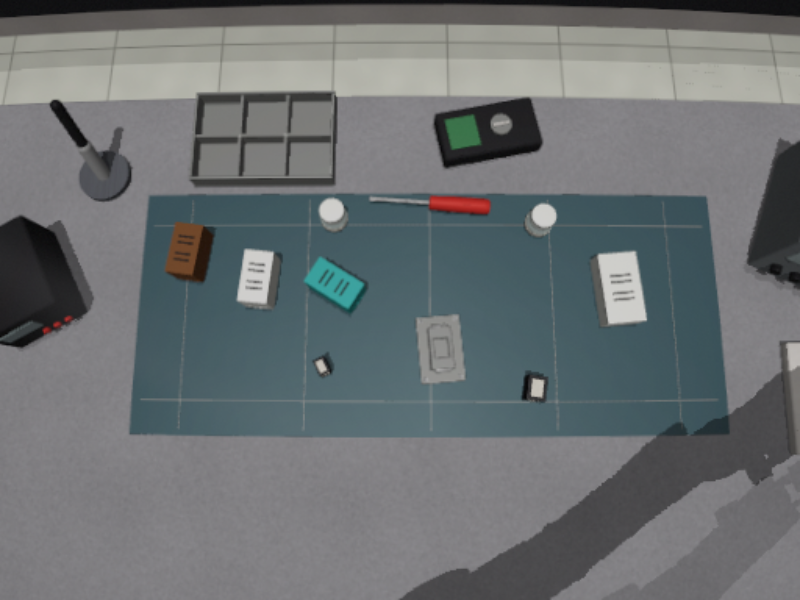

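View pics/side0.png

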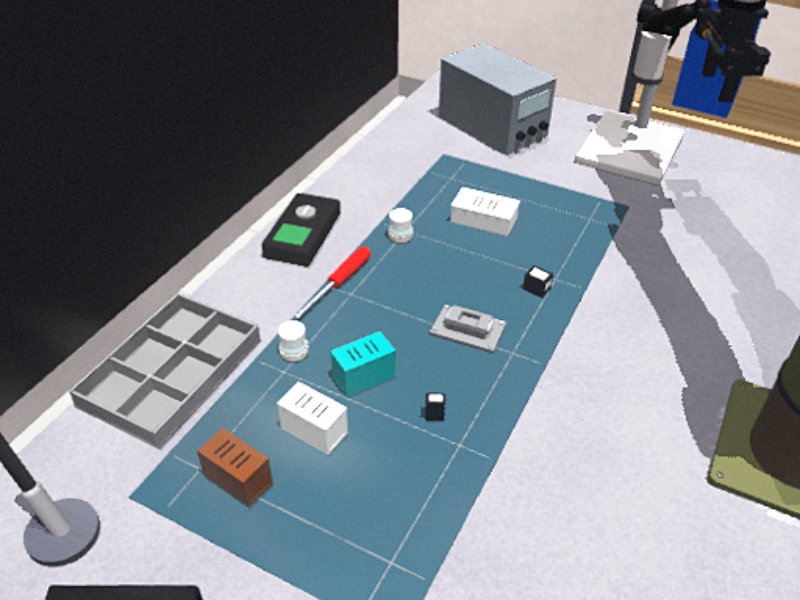

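The top view (800 px scale) shows the relay at (322,366), the target cover at (258,278), the base at (441,348), the spare cover at (620,288), the spare relay at (536,387), and the jars at (332,214) and (541,219). The side view agrees. Next I'll measure these.

```bash
cat > h.py <<'E'
import numpy as np,cv2,pickle
def cast(s,px,z):
    n=cv2.undistortPoints(np.float64(px).reshape(-1,1,2),s['mtx'],s['dist']).reshape(-1,2)
    d=np.c_[n,np.ones(len(n))]@s['R']; c=-s['R'].T@s['t']
    return c+d*((z-c[2])/d[:,2])[:,None]
def proj(s,X):
    return cv2.projectPoints(np.float64(X).reshape(-1,1,3),cv2.Rodrigues(s['R'])[0],s['t'],s['mtx'],s['dist'])[0].reshape(-1,2)
def rect(s,mask,z):
    """largest blob's outline cast on plane z -> min-area rect (centre, sizes, angle of long side)"""
    cs=cv2.findContours(mask.astype(np.uint8),cv2.RETR_EXTERNAL,cv2.CHAIN_APPROX_NONE)[0]
    c=max(cs,key=cv2.contourArea).reshape(-1,2)
    w=cast(s,c,z)[:,:2]
    b=cv2.boxPoints(cv2.minAreaRect((w*1000).astype(np.float32)))
    e1,e2=b[1]-b[0],b[2]-b[1]
    L=e1 if np.hypot(*e1)>np.hypot(*e2) else e2
    return b.mean(0),sorted([np.hypot(*e1),np.hypot(*e2)]),np.degrees(np.arctan2(L[1],L[0]))%180
def box(shape,x0,y0,x1,y1):
    m=np.zeros(shape[:2],bool);m[y0:y1,x0:x1]=1;return m
E
python3 - <<'E'
from h import *
s=pickle.load(open('pics/top0.pkl','rb'));im=s['image'];t=pickle.load(open('pics/side0.pkl','rb'));jm=t['image']
k=1/1.5625
def crop(im,x,y,h=30): 
    x,y=int(x*k),int(y*k);return cv2.resize(im[y-h:y+h,x-h:x+h,::-1],(266,266),interpolation=cv2.INTER_NEAREST)
a=np.hstack([crop(im,258,278),crop(im,322,366,16),crop(im,441,348)])
b=np.hstack([crop(jm,313,417,36),crop(jm,435,406,16),crop(jm,467,326,30)])
cv2.imwrite('pics/crop.png',np.vstack([a,b]))
hsv=cv2.cvtColor(im,cv2.COLOR_RGB2HSV);S,V=hsv[...,1],hsv[...,2]
B=box(im.shape,262,195,302,250)
print('plate',rect(s,B&(S<60),.008))
C=box(im.shape,148,152,182,202)
for th in(150,190,210,225):
  m=cv2.morphologyEx((C&(S<60)&(V>th)).astype(np.uint8),cv2.MORPH_CLOSE,np.ones((5,5)))
  print('cover',th,rect(s,m,.056))
R=box(im.shape,196,222,216,246)
print('relaylabel',rect(s,R&(S<60)&(V>120),.040))
print(V[224:244,198:216])
E
```

```text
plate (array([504.93744 , -16.068645], dtype=float32), [np.float32(85.361755), np.float32(134.70084)], np.float32(177.34085))
cover 150 (array([609.4252 , 272.18878], dtype=float32), [np.float32(46.4553), np.float32(83.35828)], np.float32(174.30034))
cover 190 (array([609.72723, 272.0433 ], dtype=float32), [np.float32(44.584553), np.float32(79.27932)], np.float32(174.49155))Traceback (most recent call last):
  File "<stdin>", line 15, in <module>
  File "h.py", line 11, in rect
    c=max(cs,key=cv2.contourArea).reshape(-1,2)
      ~~~^^^^^^^^^^^^^^^^^^^^^^^^
ValueError: max() iterable argument is empty
```

View pics/crop.png

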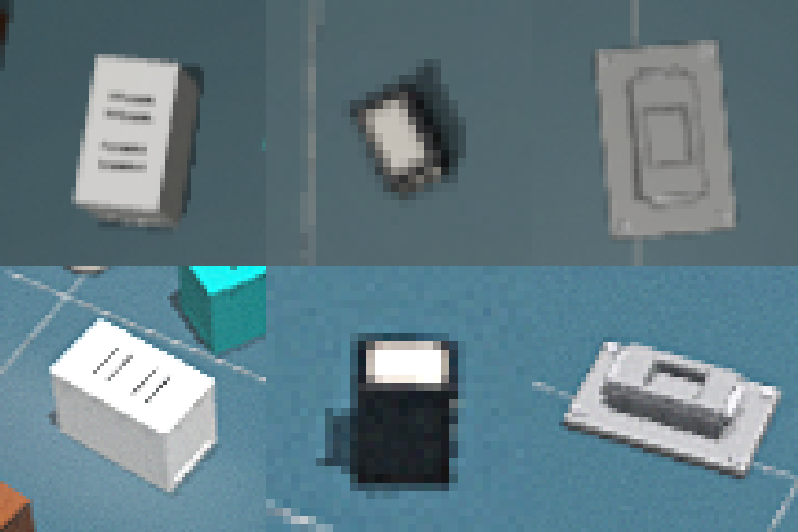

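The crops are clear: cover roof, relay label and plate are all well separated. The plate mask caught a grid line, so I'll open it, and cross-check with the side view.

```bash
python3 - <<'E'
from h import *
s=pickle.load(open('pics/top0.pkl','rb'));t=pickle.load(open('pics/side0.pkl','rb'))
k=1/1.5625
def hsv(s): return cv2.cvtColor(s['image'],cv2.COLOR_RGB2HSV)
def up(s):  # 4x upsampled copy for subpixel outlines
    u=dict(s);f=8;u['image']=cv2.resize(s['image'],None,fx=f,fy=f,interpolation=cv2.INTER_LINEAR)
    M=s['mtx'].copy();M[:2]*=f;M[:2,2]+=(f-1)/2;u['mtx']=M;return u,f
def show(n,u,m,z):
    c,d,a=rect(u,m,z);print(n,c.round(1),np.round(d,1),round(float(a),1))
for nm,q,P in(('top',s,dict(plate=(262,195,302,250),cover=(148,152,182,202),relay=(196,222,216,246))),('side',t,dict(plate=(270,190,328,226),cover=(172,240,226,292),relay=(270,248,290,272)))):
    u,f=up(q);h=hsv(u);S,V=h[...,1].astype(int),h[...,2]
    bx=lambda n:box(V.shape,*[v*f for v in P[n]])
    for th in(45,60):
        m=cv2.morphologyEx((bx('plate')&(S<th)).astype(np.uint8),cv2.MORPH_OPEN,np.ones((5*f,5*f)))
        show(nm+' plate',u,m,.008)
    for th in((140,155) if nm=='top' else (235,245)):
        m=cv2.morphologyEx((bx('cover')&(S<60)&(V>th)).astype(np.uint8),cv2.MORPH_CLOSE,np.ones((5*f,5*f)))
        show(nm+' cover',u,m,.056)
    for th in(110,140):
        show(nm+' label',u,bx('relay')&(S<90)&(V>th),.04)
E
```

```text
top plate [502.8 -16.3] [ 73.4 109.6] 5.3
top plate [502.1 -16.5] [ 76.  112.7] 4.5
top cover [607.  272.1] [47.9 89.4] 174.3
top cover [609.3 271.8] [46.9 83.2] 174.3
top label [456.  161.7] [20.7 37.8] 90.4
top label [473.1 168.1] [10.9 18.5] 27.9
side plate [502.6 -15.7] [ 80.  108.5] 5.0
side plate [502.7 -15.9] [ 81.1 110.1] 5.4
side cover [610.  271.9] [47.9 84.2] 174.4
side cover [609.8 272. ] [47.2 82.9] 174.3
side label [473.7 167.4] [16.2 21.6] 26.1
side label [473.9 167.4] [15.2 20.8] 26.2
```

Both views agree: base (0.5025,-0.016) yaw 5°, relay (0.4737,0.1675) yaw 27°, cover (0.6097,0.272) yaw -5.7°. I'll move over the relay, with the jaws along its y.

```bash
cat > go.py <<'E'
import sys,numpy as np
from scipy.spatial.transform import Rotation as Ro
from plant import r
x,y,z,yaw=map(float,sys.argv[1:5])
s=r.get_state();R=Ro.from_quat(s['eef_rot']);a=np.radians(yaw)
T=Ro.from_matrix(np.c_[[np.cos(a),np.sin(a),0],[np.sin(a),-np.cos(a),0],[0,0,-1]])
x0=R.as_matrix()[:,0]
print('at',s['tool_pos'].round(4),'yaw',np.degrees(np.arctan2(x0[1],x0[0])).round(2),'clock',round(s['clock'],1),'open',round(s['opening'],3),'F',s['contact_force'].round(1))
print('turn',(R.inv()*T).as_rotvec().round(4),'shift',R.inv().apply(np.array([x,y,z])-s['tool_pos']).round(4))
E
python3 go.py .4737 .1675 .15 -63
```

```text
at [ 0.2776 -0.5593  0.246 ] yaw -63.6 clock 0.1 open 1.002 F [-0.1 -0.5 -0.7]
turn [ 0.0001  0.0017 -0.0104] shift [-0.5637 -0.4988  0.0969]
```

```bash
P="[[0,0,-0.01],[-0.564,-0.499,0.05],1]"; python3 -m pendant '[[[0,0,-0.01],[-0.564,-0.499,0.05],1],[[0,0,-0.01],[-0.564,-0.499,0.05],1],[[0,0,-0.01],[-0.564,-0.499,0.05],1],[[0,0,-0.01],[-0.564,-0.499,0.05],1],[[0,0,-0.01],[-0.564,-0.499,0.05],1],[[0,0,-0.01],[-0.564,-0.499,0.05],1],[[0,0,-0.01],[-0.564,-0.499,0.05],1],[[0,0,-0.01],[-0.564,-0.499,0.05],1],[[0,0,-0.01],[-0.564,-0.499,0.05],1],[[0,0,-0.01],[-0.564,-0.499,0.05],1]]'; python3 go.py .4737 .1675 .12 -63
```

```text
clock: 1.1
tool_pos: [0.4081, -0.0762, 0.2134]
eef_rot: [0.852, -0.523, 0.0, 0.0]
contact_force: [0.6, -0.8, -0.3]
opening: 0.998
at [ 0.4081 -0.0762  0.2134] yaw -63.04 clock 1.1 open 0.998 F [ 0.6 -0.8 -0.3]
turn [-0.     -0.0001 -0.0007] shift [-0.1875 -0.169   0.0934]
```

```bash
python3 -m pendant '[[[0,0,0],[-0.187,-0.169,0.093],1],[[0,0,0],[-0.187,-0.169,0.093],1],[[0,0,0],[-0.187,-0.169,0.093],1],[[0,0,0],[-0.187,-0.169,0.093],1],[[0,0,0],[-0.187,-0.169,0.093],1],[[0,0,0],[-0.187,-0.169,0.093],1],[[0,0,0],[-0.187,-0.169,0.093],1],[[0,0,0],[-0.187,-0.169,0.093],1]]'; python3 go.py .4737 .1675 .022 -63; python3 - <<'E'
from plant import r
import cv2
k=1.5625
s=r.snapshot('top')['image'][200:270,150:260,::-1];t=r.snapshot('side')['image'][200:290,220:330,::-1]
cv2.imwrite('pics/v1.png',cv2.resize(cv2.vconcat([s,t]),None,fx=3.6,fy=3.6))
E
```

```text
clock: 1.9
tool_pos: [0.4731, 0.1641, 0.1204]
eef_rot: [0.852, -0.523, -0.0, 0.001]
contact_force: [-0.4, -0.8, 0.5]
opening: 1.005
at [0.4731 0.1641 0.1204] yaw -63.04 clock 1.9 open 1.005 F [-0.4 -0.8  0.5]
turn [ 0.0018 -0.0008 -0.0007] shift [-0.0028 -0.0022  0.0984]
```

View pics/v1.png

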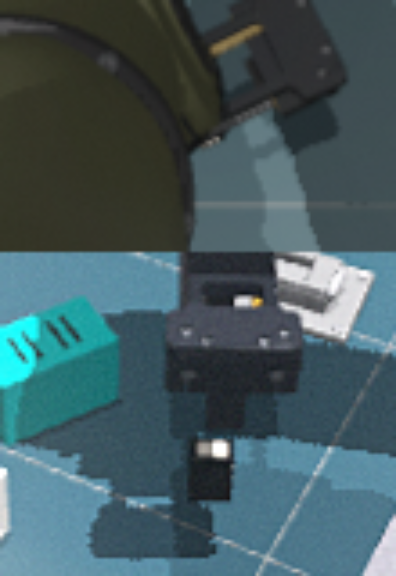

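The side view shows the fingers straddling the relay (relay at about (211,468) in the crop), and the arm blocks the top view. I'll descend in two steps.

```bash
python3 -m pendant '[[[0,0,0],[-0.001,-0.001,0.05],1],[[0,0,0],[-0.001,-0.001,0.05],1],[[0,0,0],[-0.001,-0.001,0.05],1]]'; python3 go.py .4737 .1675 .022 -63
```

```text
clock: 2.3
tool_pos: [0.4733, 0.1648, 0.0708]
eef_rot: [0.852, -0.523, -0.001, 0.001]
contact_force: [1.4, 0.6, 0.7]
opening: 1.003
at [0.4733 0.1648 0.0708] yaw -63.13 clock 2.3 open 1.003 F [1.4 0.6 0.7]
turn [ 0.003  -0.0005 -0.0023] shift [-0.0023 -0.0017  0.0488]
```

```bash
python3 -m pendant '[[[0,0,0],[-0.002,-0.002,0.025],1],[[0,0,0],[-0.002,-0.002,0.049],1],[[0,0,0],[-0.002,-0.002,0.049],1],[[0,0,0],[-0.002,-0.002,0.049],0],[[0,0,0],[-0.002,-0.002,0.049],0],[[0,0,0],[-0.002,-0.002,0.049],0],[[0,0,0],[-0.002,-0.002,0.049],0],[[0,0,0],[-0.002,-0.002,0.049],0],[[0,0,0],[-0.002,-0.002,0.049],0],[[0,0,0],[-0.002,-0.002,0.049],0]]' 25; python3 go.py .4737 .1675 .12 -63
```

```text
clock: 3.3
tool_pos: [0.475, 0.1692, 0.0216]
eef_rot: [0.853, -0.523, 0.0, 0.0]
contact_force: [-0.2, -0.2, 0.1]
opening: 0.39
at [0.475  0.1692 0.0216] yaw -63.02 clock 3.3 open 0.39 F [-0.2 -0.2  0.1]
turn [ 0.0001 -0.0001 -0.0004] shift [ 0.0009  0.0019 -0.0984]
```

```bash
python3 -m pendant '[[[0,0,0],[0.001,0.002,0],0.3],[[0,0,0],[0.001,0.002,0],0],[[0,0,0],[0.001,0.002,0],0],[[0,0,0],[0.001,0.002,0],0],[[0,0,0],[0.001,0.002,0],0],[[0,0,0],[0.001,0.002,0],0],[[0,0,0],[0.001,0.002,0],0]]' 25; python3 go.py .4737 .1675 .12 -63
```

```text
clock: 4.0
tool_pos: [0.4737, 0.1674, 0.0216]
eef_rot: [0.853, -0.523, 0.0, -0.0]
contact_force: [-0.3, 0.2, -1.1]
opening: 0.204
at [0.4737 0.1674 0.0216] yaw -63.03 clock 4.0 open 0.204 F [-0.3  0.2 -1.1]
turn [-0.     -0.0001 -0.0005] shift [-0.0001 -0.     -0.0984]
```

Opening 0.204 is 18.0 mm, so the relay's y width is held. Next is the lift.

```bash
python3 -m pendant '[[[0,0,0],[0,0,-0.03],0],[[0,0,0],[0,0,-0.07],0],[[0,0,0],[0,0,-0.1],0],[[0,0,0],[0,0,-0.1],0],[[0,0,0],[0,0,-0.1],0]]'; python3 go.py .5025 -.016 .12 -85
```

```text
clock: 4.5
tool_pos: [0.4739, 0.1675, 0.122]
eef_rot: [0.853, -0.523, 0.0, -0.0]
contact_force: [0.4, 0.1, -0.9]
opening: 0.2
at [0.4739 0.1675 0.122 ] yaw -63.02 clock 4.5 open 0.2 F [ 0.4  0.1 -0.9]
turn [-1.200e-03  1.000e-04  3.836e-01] shift [0.1765 0.0577 0.0019]
```

```bash
python3 -m pendant '[[[0,0,0.1],[0.04,0.013,0],0],[[0,0,0.2],[0.08,0.026,0],0],[[0,0,0.3],[0.12,0.04,0],0],[[0,0,0.384],[0.15,0.05,0],0],[[0,0,0.384],[0.1765,0.0577,0],0],[[0,0,0.384],[0.1765,0.0577,0],0],[[0,0,0.384],[0.1765,0.0577,0],0]]'; python3 go.py .5025 -.016 .09 -85; python3 - <<'E'
from plant import r
import cv2,pickle
k=1.5625
S=r.snapshot('top');T=r.snapshot('side');pickle.dump((S,T),open('pics/v2.pkl','wb'))
cv2.imwrite('pics/v2.png',cv2.resize(cv2.hconcat([S['image'][180:260,240:320,::-1],T['image'][150:230,260:340,::-1]]),None,fx=5,fy=5))
E
```

```text
clock: 5.2
tool_pos: [0.5014, -0.0164, 0.1203]
eef_rot: [0.737, -0.676, -0.001, 0.001]
contact_force: [-0.7, 0.8, -0.5]
opening: 0.203
at [ 0.5014 -0.0164  0.1203] yaw -85.09 clock 5.2 open 0.203 F [-0.7  0.8 -0.5]
turn [ 0.0025  0.0002 -0.0016] shift [-0.0003 -0.0012  0.0303]
```

View pics/v2.png

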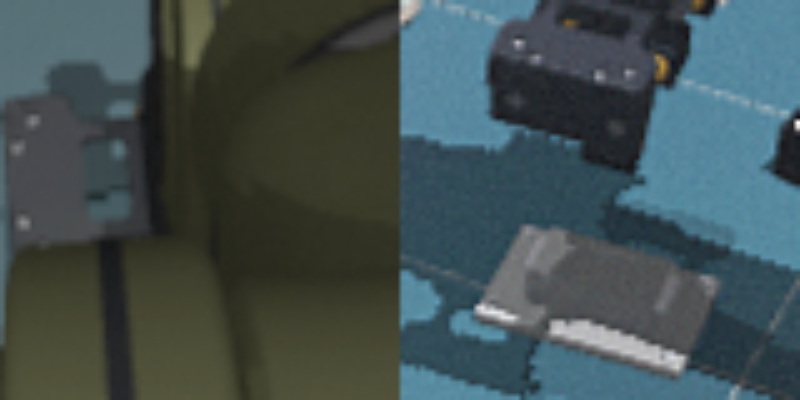

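The grip is fine and the arm is over the base, but the side plate outline includes its vertical faces. I'll look closer at the socket and plinth in the clean images to pin the base down.

```bash
python3 - <<'E'
from h import *
s=pickle.load(open('pics/top0.pkl','rb'));t=pickle.load(open('pics/side0.pkl','rb'))
def c(s,x0,y0,w,h,f):
    g=cv2.resize(s['image'][y0:y0+h,x0:x0+w,::-1],None,fx=f,fy=f,interpolation=cv2.INTER_CUBIC)
    return cv2.normalize(g,None,0,255,cv2.NORM_MINMAX)
a=c(s,262,198,40,50,10);b=c(t,274,190,54,36,7)
o=np.zeros((500,400+378,3),np.uint8);o[:500,:400]=a;o[:252,400:778]=b
# projected prediction of socket mouth for base (503,-16.5,5deg)
an=np.radians(5);M=np.array([[np.cos(an),-np.sin(an)],[np.sin(an),np.cos(an)]])
q=np.array([[15,11],[15,-11],[-15,-11],[-15,11]])/1e3@M.T+[.503,-.0165]
X=np.c_[q,[.028]*4];print('top',((proj(s,X)-[262,198]+.5)*10).round(),'side',((proj(t,X)-[274,190]+.5)*7+[400,0]).round())
d=np.array([[53,35],[53,-35],[-53,-35],[-53,35]])/1e3@M.T+[.503,-.0165]
X=np.c_[d,[.008]*4];print('top',((proj(s,X)-[262,198]+.5)*10).round(),'side',((proj(t,X)-[274,190]+.5)*7+[400,0]).round())
cv2.imwrite('pics/v3.png',o)
E
```

```text
top [[155. 189.]
 [245. 181.]
 [258. 304.]
 [167. 312.]] side [[535. 101.]
 [555.  62.]
 [636.  85.]
 [616. 124.]]
top [[ 41.  55.]
 [319.  32.]
 [363. 457.]
 [ 79. 481.]] side [[407. 156.]
 [475.  33.]
 [753. 112.]
 [694. 241.]]
```

View pics/v3.png

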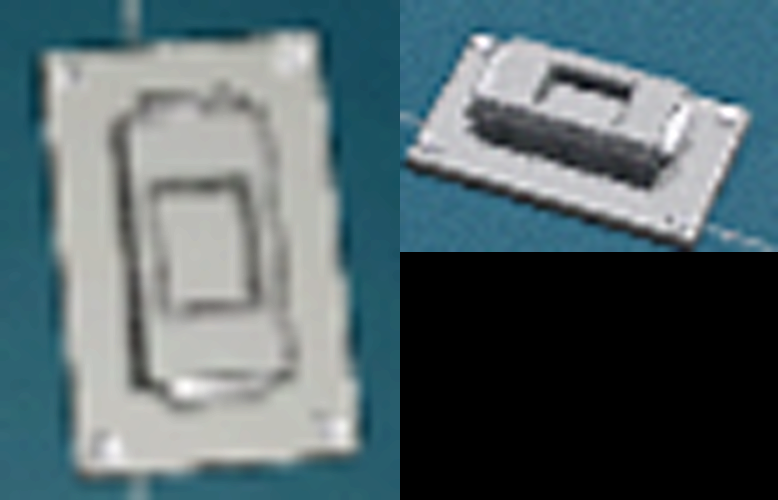

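The projected socket and plate corners match the observed ones to about 0.5 px in both views (e.g. top socket corner predicted (155,189), seen (152,185)). Base: (0.5035,-0.0163), yaw 5°. Now I'll descend.

```bash
python3 -m pendant '[[[0,0,0],[0,-0.002,0.03],0],[[0,0,0],[0,-0.002,0.06],0],[[0,0,0],[0,-0.002,0.06],0],[[0,0,0],[0,-0.002,0.06],0],[[0,0,0],[0,-0.002,0.06],0]]'; python3 go.py .5035 -.0163 .0396 -85
```

```text
clock: 5.8
tool_pos: [0.5048, -0.0153, 0.0626]
eef_rot: [0.737, -0.675, 0.001, -0.001]
contact_force: [0.9, -0.7, -0.4]
opening: 0.2
at [ 0.5048 -0.0153  0.0626] yaw -84.97 clock 5.8 open 0.2 F [ 0.9 -0.7 -0.4]
turn [-0.0015 -0.      0.0005] shift [0.0009 0.0015 0.023 ]
```

```bash
python3 -m pendant '[[[0,0,0],[0,0,0.003],0],[[0,0,0],[0,0,0.003],0],[[0,0,0],[0,0,0.003],0]]'; python3 go.py .5035 -.0163 .0396 -85
```

```text
clock: 6.1
tool_pos: [0.5046, -0.0159, 0.0591]
eef_rot: [0.737, -0.676, 0.0, -0.0]
contact_force: [-0.6, 0.2, -0.4]
opening: 0.197
at [ 0.5046 -0.0159  0.0591] yaw -85.03 clock 6.1 open 0.197 F [-0.6  0.2 -0.4]
turn [-0.0009 -0.0001 -0.0005] shift [0.0003 0.0011 0.0195]
```

```bash
python3 -m pendant '[[[0,0,0],[0,0.001,0],0],[[0,0,0],[0,0.001,0.005],0],[[0,0,0],[0,0.001,0.009],0],[[0,0,0],[0,0.001,0.012],0],[[0,0,0],[0,0.001,0.015],0],[[0,0,0],[0,0.001,0.015],0]]'; python3 go.py .5035 -.0163 .0396 -85
```

```text
clock: 6.7
tool_pos: [0.503, -0.016, 0.0431]
eef_rot: [0.737, -0.676, -0.0, 0.0]
contact_force: [0.6, -1.7, 0.2]
opening: 0.203
at [ 0.503  -0.016   0.0431] yaw -85.02 clock 6.7 open 0.203 F [ 0.6 -1.7  0.2]
turn [ 0.0009  0.     -0.0004] shift [ 0.0004 -0.0005  0.0035]
```

The underside is about 6 mm into the socket without resistance. I'll go the rest of the way, then release.

```bash
python3 -m pendant '[[[0,0,0],[0,0,0.002],0],[[0,0,0],[0,0,0.0035],0],[[0,0,0],[0,0,0.0035],0]]'; python3 go.py .5035 -.0163 .0396 -85;  python3 -m pendant '[[[0,0,0],[0,0,0],0.25],[[0,0,0],[0,0,0],0.45],[[0,0,0],[0,0,0],0.45],[[0,0,0],[0,0,0],0.45],[[0,0,0],[0,0,0],0.45]]'; python3 go.py .5035 -.0163 .20 -85
```

```text
clock: 7.0
tool_pos: [0.5033, -0.016, 0.04]
eef_rot: [0.737, -0.676, -0.0, 0.0]
contact_force: [1.2, 0.1, -0.7]
opening: 0.206
at [ 0.5033 -0.016   0.04  ] yaw -85.02 clock 7.0 open 0.206 F [ 1.2  0.1 -0.7]
turn [ 0.0001 -0.     -0.0004] shift [ 0.0003 -0.0002  0.0004]
clock: 7.5
tool_pos: [0.5034, -0.016, 0.0402]
eef_rot: [0.737, -0.676, 0.0, -0.0]
contact_force: [0.0, -0.5, -0.5]
opening: 0.448
at [ 0.5034 -0.016   0.0402] yaw -85.03 clock 7.5 open 0.448 F [ 0.  -0.5 -0.5]
turn [-0.0002 -0.0001 -0.0005] shift [ 3.000e-04 -1.000e-04 -1.598e-01]
```

```bash
python3 -m pendant '[[[0,0,0],[0,0,-0.05],0.45],[[0,0,0],[0,0,-0.1],0.6],[[0,0,0],[0,0,-0.14],0.7],[[0,0,0],[0,0,-0.14],0.7]]'; python3 go.py .6097 .272 .14 -95.7
```

```text
clock: 7.9
tool_pos: [0.5063, -0.0161, 0.1847]
eef_rot: [0.737, -0.676, 0.004, -0.003]
contact_force: [1.2, -0.5, -0.3]
opening: 0.69
at [ 0.5063 -0.0161  0.1847] yaw -85.06 clock 7.9 open 0.69 F [ 1.2 -0.5 -0.3]
turn [-0.0099  0.0002  0.1858] shift [-0.2782 -0.1274  0.0458]
```

```bash
python3 -m pendant '[[[0,0,0.1],[-0.278,-0.13,0.02],0.7],[[0,0,0.186],[-0.278,-0.13,0.03],0.7],[[0,0,0.186],[-0.278,-0.13,0.04],0.7],[[0,0,0.186],[-0.278,-0.13,0.04],0.7],[[0,0,0.186],[-0.278,-0.13,0.04],0.7],[[0,0,0.186],[-0.278,-0.13,0.04],0.7],[[0,0,0.186],[-0.278,-0.13,0.04],0.7],[[0,0,0.186],[-0.278,-0.13,0.04],0.7],[[0,0,0.186],[-0.278,-0.13,0.04],0.7],[[0,0,0.186],[-0.278,-0.13,0.04],0.7]]'; python3 go.py .6097 .272 .09 -95.7; python3 - <<'E'
from plant import r
import cv2,pickle
S=r.snapshot('top');T=r.snapshot('side');pickle.dump((S,T),open('pics/v4.pkl','wb'))
cv2.imwrite('pics/v4.png',cv2.hconcat([cv2.resize(S['image'][192:252,252:312,::-1],(250,250)),cv2.resize(T['image'][170:230,265:335,::-1],(292,250)),cv2.resize(T['image'][200:300,160:260,::-1],(250,250))]))
E
```

```text
clock: 8.9
tool_pos: [0.6087, 0.2691, 0.1401]
eef_rot: [-0.67, 0.742, -0.001, -0.001]
contact_force: [0.5, 0.0, 0.4]
opening: 0.701
at [0.6087 0.2691 0.1401] yaw -95.87 clock 8.9 open 0.701 F [0.5 0.  0.4]
turn [ 0.0003 -0.0023 -0.003 ] shift [-0.0031 -0.0007  0.0501]
```

View pics/v4.png

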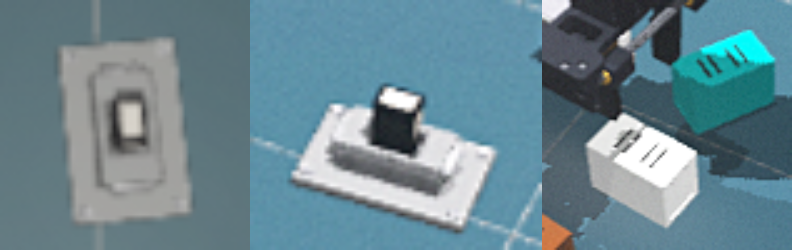

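The relay stands upright in the middle of the socket (top crop (128,118), side crop (398,118)). The jaws are above the cover and clear of the turquoise box, so I'll descend.

```bash
python3 -m pendant '[[[0,0,0],[-0.002,-0.001,0.03],0.7],[[0,0,0],[-0.002,-0.001,0.05],0.7],[[0,0,0],[-0.002,-0.001,0.05],0.7],[[0,0,0],[-0.002,-0.001,0.05],0.7],[[0,0,0],[-0.002,-0.001,0.05],0.7]]'; python3 go.py .6097 .272 .019 -95.7
```

```text
clock: 9.5
tool_pos: [0.6109, 0.2739, 0.0916]
eef_rot: [-0.671, 0.742, -0.001, 0.001]
contact_force: [-0.2, 0.2, -0.1]
opening: 0.703
at [0.6109 0.2739 0.0916] yaw -95.72 clock 9.5 open 0.703 F [-0.2  0.2 -0.1]
turn [-0.0022  0.0009 -0.0004] shift [0.0021 0.0012 0.0726]
```

```bash
python3 -m pendant '[[[0,0,0],[0.001,0.001,0.03],0.7],[[0,0,0],[0.001,0.001,0.06],0.7],[[0,0,0],[0.001,0.001,0.072],0.7],[[0,0,0],[0.001,0.001,0.072],0.7],[[0,0,0],[0.001,0.001,0.072],0.7],[[0,0,0],[0.001,0.001,0.072],0.7]]'; python3 go.py .6097 .272 .019 -95.7
```

```text
clock: 10.1
tool_pos: [0.6102, 0.2737, 0.0199]
eef_rot: [-0.671, 0.741, -0.001, 0.002]
contact_force: [1.3, 0.8, 0.2]
opening: 0.702
at [0.6102 0.2737 0.0199] yaw -95.68 clock 10.1 open 0.702 F [1.3 0.8 0.2]
turn [-0.0029  0.0014  0.0003] shift [0.0018 0.0003 0.0009]
```

```bash
python3 -m pendant '[[[0,0,0],[0.001,0,0],0.6],[[0,0,0],[0.001,0,0],0.4],[[0,0,0],[0.001,0,0],0.3],[[0,0,0],[0.001,0,0],0.3],[[0,0,0],[0.001,0,0],0.3],[[0,0,0],[0.001,0,0],0.3]]' 55; python3 go.py .6097 .272 .12 -95.7
```

```text
clock: 10.7
tool_pos: [0.6092, 0.2722, 0.0189]
eef_rot: [-0.671, 0.741, -0.0, 0.0]
contact_force: [0.2, -0.4, 5.7]
opening: 0.518
at [0.6092 0.2722 0.0189] yaw -95.69 clock 10.7 open 0.518 F [ 0.2 -0.4  5.7]
turn [-0.001   0.0003  0.0002] shift [ 1.000e-04 -6.000e-04 -1.011e-01]
```

```bash
python3 -m pendant '[[[0,0,0],[0,0,-0.02],0],[[0,0,0],[0,0,-0.06],0],[[0,0,0],[0,0,-0.1],0],[[0,0,0],[0,0,-0.1],0],[[0,0,0],[0,0,-0.1],0],[[0,0,0],[0,0,-0.1],0]]' 60; python3 go.py .503 -.0163 .12 -85
```

```text
clock: 11.3
tool_pos: [0.6076, 0.272, 0.1174]
eef_rot: [-0.671, 0.741, 0.0, -0.001]
contact_force: [0.2, -0.1, -1.7]
opening: 0.515
at [0.6076 0.272  0.1174] yaw -95.67 clock 11.3 open 0.515 F [ 0.2 -0.1 -1.7]
turn [ 0.0021 -0.0007 -0.1863] shift [ 0.2973  0.0756 -0.0022]
```

```bash
python3 -m pendant '[[[0,0,-0.06],[0.04,0.01,0],0],[[0,0,-0.12],[0.08,0.02,0],0],[[0,0,-0.186],[0.12,0.03,0],0],[[0,0,-0.186],[0.16,0.04,0],0],[[0,0,-0.186],[0.2,0.05,0],0],[[0,0,-0.186],[0.24,0.06,0],0],[[0,0,-0.186],[0.27,0.07,0],0],[[0,0,-0.186],[0.297,0.076,0],0],[[0,0,-0.186],[0.297,0.076,0],0],[[0,0,-0.186],[0.297,0.076,0],0]]'; python3 -m pendant '[[[0,0,0],[0,0,0],0],[[0,0,0],[0,0,0],0],[[0,0,0],[0,0,0],0],[[0,0,0],[0,0,0],0]]'; python3 go.py .503 -.0163 .09 -85; python3 - <<'E'
from plant import r
import cv2,pickle
T=r.snapshot('side');pickle.dump(T,open('pics/v5.pkl','wb'))
cv2.imwrite('pics/v5.png',cv2.resize(T['image'][140:240,240:360,::-1],(600,500)))
E
```

```text
clock: 12.3
tool_pos: [0.503, -0.0161, 0.1173]
eef_rot: [0.737, -0.676, -0.001, 0.001]
contact_force: [0.6, 1.0, -0.4]
opening: 0.513
clock: 12.7
tool_pos: [0.5038, -0.015, 0.118]
eef_rot: [0.738, -0.675, -0.0, -0.0]
contact_force: [-0.5, 0.8, -0.4]
opening: 0.519
at [ 0.5038 -0.015   0.118 ] yaw -84.95 clock 12.7 open 0.519 F [-0.5  0.8 -0.4]
turn [-0.0001  0.0001  0.0008] shift [0.0012 0.0009 0.028 ]
```

View pics/v5.png

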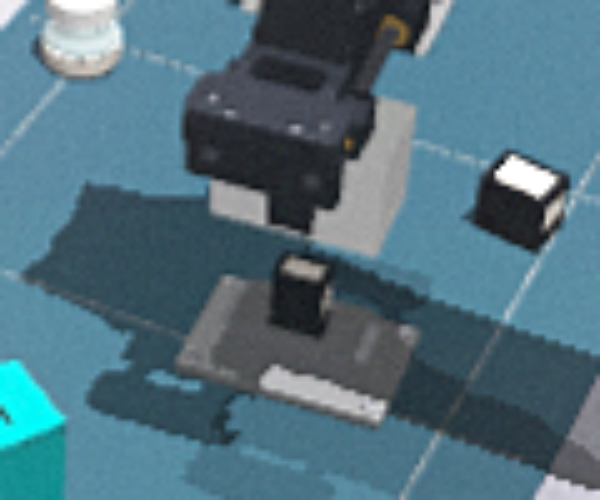

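The cover hangs level, aligned above the upright relay. The lower edge of its near face runs from (210,207) to (379,257) in the crop. A quick check by ray.

```bash
python3 - <<'E'
from h import *
t=pickle.load(open('pics/v5.pkl','rb'))
w=cast(t,np.array([[210,207],[379,257]])/5+[239.5,139.5],.099)[:,:2]*1e3;e=w[0]-w[1]
an=np.degrees(np.arctan2(*e[::-1]));print(w.round(1),np.hypot(*e).round(1),an.round(1))
m=w.mean(0);a=np.radians(5);print('centre',m-23*np.array([-np.sin(a),np.cos(a)]))
E
python3 -m pendant '[[[0,0,0],[0.001,0.001,0.015],0],[[0,0,0],[0.001,0.001,0.03],0],[[0,0,0],[0.001,0.001,0.03],0],[[0,0,0],[0.001,0.001,0.03],0],[[0,0,0],[0.001,0.001,0.03],0]]'; python3 go.py .503 -.0163 .049 -85
```

```text
[[545.9   6.7]
 [461.7   1.5]] 84.3 3.5
centre [505.81192748 -18.83903695]
clock: 13.25
tool_pos: [0.5032, -0.0168, 0.0887]
eef_rot: [0.737, -0.676, 0.0, -0.0]
contact_force: [0.5, -1.0, -0.4]
opening: 0.516
at [ 0.5032 -0.0168  0.0887] yaw -85.02 clock 13.2 open 0.516 F [ 0.5 -1.  -0.4]
turn [-0.001  -0.0001 -0.0004] shift [-0.0005  0.0002  0.0397]
```

The image check agrees within its roughly 2 mm resolution. In y the jaws centre the cover, so I trust the TCP there. I'll descend in guarded steps, watching the force.

```bash
python3 -m pendant '[[[0,0,0],[0,0,0.015],0],[[0,0,0],[0,0,0.028],0],[[0,0,0],[0,0,0.036],0],[[0,0,0],[0,0,0.036],0],[[0,0,0],[0,0,0.036],0],[[0,0,0],[0,0,0.036],0]]'; python3 go.py .503 -.0163 .042 -85
```

```text
clock: 13.85
tool_pos: [0.503, -0.0169, 0.0524]
eef_rot: [0.737, -0.676, 0.0, -0.0]
contact_force: [0.8, 0.7, -1.0]
opening: 0.516
at [ 0.503  -0.0169  0.0524] yaw -85.03 clock 13.8 open 0.516 F [ 0.8  0.7 -1. ]
turn [-0.0007 -0.0002 -0.0005] shift [-0.0006 -0.      0.0104]
```

```bash
python3 -m pendant '[[[0,0,0],[-0.0005,0,0.002],0],[[0,0,0],[-0.0005,0,0.004],0],[[0,0,0],[-0.0005,0,0.006],0],[[0,0,0],[-0.0005,0,0.007],0],[[0,0,0],[-0.0005,0,0.007],0]]'; python3 go.py .503 -.0163 .042 -85
```

```text
clock: 14.35
tool_pos: [0.5026, -0.0164, 0.0449]
eef_rot: [0.737, -0.676, -0.0, 0.0]
contact_force: [0.8, -0.9, -1.0]
opening: 0.516
at [ 0.5026 -0.0164  0.0449] yaw -85.02 clock 14.3 open 0.516 F [ 0.8 -0.9 -1. ]
turn [ 0.0003 -0.     -0.0004] shift [-0.     -0.0004  0.0029]
```

It's over the plinth (cover underside about 26 mm) with no force. Now the pressing.

```bash
for i in 1; do python3 -m pendant '[[[0,0,0],[0,0,0.002],0],[[0,0,0],[0,0,0.004],0],[[0,0,0],[0,0,0.005],0],[[0,0,0],[0,0,0.005],0]]' 60; done; python3 go.py .503 -.0163 .027 -85; python3 -m pendant '[[[0,0,0],[0,0,0.001],0],[[0,0,0],[0,0,0.002],0],[[0,0,0],[0,0,0.003],0],[[0,0,0],[0,0,0.003],0]]';python3 go.py .503 -.0163 .027 -85
```

```text
clock: 14.75
tool_pos: [0.5025, -0.0165, 0.041]
eef_rot: [0.737, -0.676, 0.0, 0.0]
contact_force: [-1.6, 0.0, 10.5]
opening: 0.52
at [ 0.5025 -0.0165  0.041 ] yaw -85.04 clock 14.8 open 0.52 F [-1.6  0.  10.5]
turn [-0.0001 -0.0002 -0.0006] shift [-0.0001 -0.0005  0.014 ]
clock: 15.15
tool_pos: [0.5025, -0.0165, 0.0384]
eef_rot: [0.737, -0.676, 0.0, -0.0]
contact_force: [-2.1, 0.3, 15.2]
opening: 0.517
at [ 0.5025 -0.0165  0.0384] yaw -85.04 clock 15.2 open 0.517 F [-2.1  0.3 15.2]
turn [-0.0004 -0.0003 -0.0006] shift [-0.0002 -0.0005  0.0114]
```

Force builds at the catches as expected. I'll keep pushing.

```bash
python3 -m pendant '[[[0,0,0],[0,0,0.002],0],[[0,0,0],[0,0,0.004],0],[[0,0,0],[0,0,0.004],0]]';python3 go.py .503 -.0163 .027 -85;python3 -m pendant '[[[0,0,0],[0,0,0.002],0],[[0,0,0],[0,0,0.003],0],[[0,0,0],[0,0,0.003],0]]';python3 go.py .503 -.0163 .027 -85
```

```text
clock: 15.45
tool_pos: [0.5022, -0.0166, 0.0332]
eef_rot: [0.737, -0.676, -0.0, 0.0]
contact_force: [-2.1, -0.2, 2.9]
opening: 0.517
at [ 0.5022 -0.0166  0.0332] yaw -85.03 clock 15.4 open 0.517 F [-2.1 -0.2  2.9]
turn [ 0.0008 -0.0003 -0.0006] shift [-0.0002 -0.0008  0.0062]
clock: 15.75
tool_pos: [0.5021, -0.0164, 0.0293]
eef_rot: [0.737, -0.676, -0.0, 0.001]
contact_force: [-0.6, -0.7, -6.7]
opening: 0.514
at [ 0.5021 -0.0164  0.0293] yaw -85.03 clock 15.8 open 0.514 F [-0.6 -0.7 -6.7]
turn [ 0.0015 -0.0001 -0.0005] shift [-0.0001 -0.0009  0.0023]
```

Snapped: the force dropped, and the catches now pull the cover down. I'll go on to the plate.

```bash
python3 -m pendant '[[[0,0,0],[0,0,0.001],0],[[0,0,0],[0,0,0.002],0],[[0,0,0],[0,0,0.003],0],[[0,0,0],[0,0,0.003],0],[[0,0,0],[0,0,0.003],0]]';python3 go.py .503 -.0163 .027 -85
```

```text
clock: 16.25
tool_pos: [0.5025, -0.0162, 0.0272]
eef_rot: [0.737, -0.676, -0.0, 0.0]
contact_force: [-2.3, -0.9, -2.1]
opening: 0.52
at [ 0.5025 -0.0162  0.0272] yaw -85.02 clock 16.2 open 0.52 F [-2.3 -0.9 -2.1]
turn [ 0.0002  0.0001 -0.0004] shift [ 0.0001 -0.0004  0.0002]
```

```bash
python3 -m pendant '[[[0,0,0],[0,0,0.001],0],[[0,0,0],[0,0,0.002],0],[[0,0,0],[0,0,0.002],0],[[0,0,0],[0,0,0.002],0]]';python3 go.py .503 -.0163 .027 -85
```

```text
clock: 16.65
tool_pos: [0.5026, -0.0163, 0.0268]
eef_rot: [0.737, -0.676, 0.0, -0.0]
contact_force: [-4.2, 0.1, 17.9]
opening: 0.518
at [ 0.5026 -0.0163  0.0268] yaw -85.03 clock 16.6 open 0.518 F [-4.2  0.1 17.9]
turn [-0.0007 -0.     -0.0004] shift [ 0.     -0.0004 -0.0002]
```

On the plate (TCP 26.8 mm puts the underside at about 7.9 mm, so no slip), pressing 18 N. I'll ease to about 11 N and check.

```bash
python3 -m pendant '[[[0,0,0],[0,0,-0.0006],0],[[0,0,0],[0,0,-0.0006],0],[[0,0,0],[0,0,-0.0006],0],[[0,0,0],[0,0,-0.0006],0],[[0,0,0],[0,0,-0.0006],0]]';python3 go.py .503 -.0163 .027 -85; python3 - <<'E'
from plant import r
import cv2
T=r.snapshot('side')
cv2.imwrite('pics/v6.png',cv2.resize(T['image'][140:240,240:360,::-1],(600,500)))
for i in range(4): r.snapshot('side');print(r.get_state()['contact_force'].round(1))
E
```

```text
clock: 17.15
tool_pos: [0.5026, -0.0163, 0.0268]
eef_rot: [0.737, -0.676, 0.0, -0.0]
contact_force: [-4.5, -0.0, 10.4]
opening: 0.516
at [ 0.5026 -0.0163  0.0268] yaw -85.02 clock 17.1 open 0.516 F [-4.5 -0.  10.4]
turn [-0.0004  0.     -0.0004] shift [ 0.0001 -0.0004 -0.0002]
[-4.   0.9 11.6]
[-4.   0.4 10. ]
[-4.   0.5 10.7]
[-3.8 -0.2 10.7]
```

View pics/v6.png

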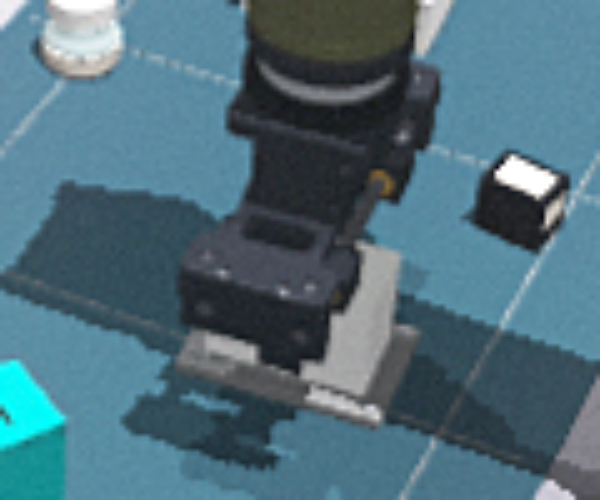

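The cover sits level and flush on the plate, centred, with its lower edge at about (200–370, 350–395). Spare relay and jar are undisturbed, and the push is steady at about 10.7 N. I'll hand in.

```bash
python3 -c "
from plant import r
print(r.finish_job(), r.get_state()['contact_force'])"
```

```text
the job is handed in; nothing more can be done
the job is handed in; nothing more can be done
```

The relay is in the socket and the cover is snapped home over it. I handed the job in at about 17 s with the fingers still pressing the cover down. No verdict was reported.

- **Relay:** it was released at seated height, and both camera views showed it standing upright in the middle of the socket. It was not visible once the cover was on.
- **Cover snap:** resistance rose to about 15 N, then dropped suddenly. The cover came to rest with its underside at about 7.9 mm by arm position; the plate top is at 8 mm.
- **Final push:** four readings before hand-in were steady at 10.0–11.6 N downward, with about 4 N sideways in x.
- **Position:** the arm is within about 1 mm of my estimate of the base centre, and the last picture shows the cover level and flush on the plate.
- **One disagreement:** while the cover hung above the base, a coarse check from the side camera put its centre 2 mm (x) and 4 mm (y) from the arm reading. I trusted the arm reading, and the cover went over the plinth without force, which supported it.
- **Bystanders:** the last close-up shows the spare relay and one jar undisturbed. I did not re-check the screwdriver, the other jar or the spare cover, but the arm was never close to them.

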